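# Draw the rolling pin out of the half-opening drawer

### The job

Get the rolling pin out for the pastry: pull the drawer of the wooden bench-top unit open until it stops. The unit still covers part of the pin, so tilt it and draw it out slantwise between the unit's top board and the drawer's front, without jamming it hard against the unit. Finish while holding the pin in the gripper, level and still, its middle over the middle of the marble slab and a good hand's breadth above it; do not put it down or let go, and leave the white tub and the mug where they stand.

Things in the scene. Friction and masses are not known exactly. Their poses are not given: they have to be found in the camera images.
- unit: fixed wooden bench-top drawer unit, 340 deep (its x) x 200 wide (its y) x 118 mm high; origin on the worktop below the middle of its front edge, x pointing back into the unit, z up. The drawer opens along its -x. Top board 12 mm thick (z 106 to 118). With the drawer open, a gap 185 mm long and 148 wide lies between the top board's front edge (unit x = 0) and the drawer's front panel
- opening_edge (a point): middle of the lower front edge of the unit's top board, 106 mm above the worktop: the pin must pass below this edge while its outer end passes over the drawer's front panel
- drawer (a joint): how far the drawer is out, 0 = shut, 0.185 m = at its stop; slides with 1 to 3 N, stays where left. Heights over the worktop: floor 27 mm, side and back walls 81, front panel 116 (14 thick, inner face at unit x = -travel). Clear inside 310 long, 148 wide. The pin lies along the middle (unit y = 0)
- handle (a point): middle of the drawer's horizontal steel bar handle, on the bar's axis: bar 10 mm thick, 124 mm long (posts 48 mm either side of the middle), along the unit's y, 96 mm above the worktop; its axis stands 36 mm in front of the front panel, so 31 mm are free behind the bar. Moves with the drawer
- pin: the rolling pin, plain wood, about 0.2 kg, 280 mm long along its own x; barrel 40 mm in diameter and 180 long in the middle, a turned handle 50 mm long and 17 to 24 thick at each end; origin on its axis at mid length. It lies along the unit's x on the drawer's floor between two ribs 3 mm high and 24 apart, axis 47 mm above the worktop, up to 30 mm of play endwise
- pin_end_b (a point): tip of the pin's handle at its own -x, 140 mm from its middle: the end nearest the drawer's front at the start
- slab: marble pastry slab lying fixed on the worktop, 170 (its x) x 270 (its y) x 15 mm; origin at the centre of its underside
- mug: loose two-tone mug, 78 x 116 x 101 mm, standing at the back on top of the unit, a bystander; origin under its centre
- white_tub: loose white lidded tub, 67 mm across, 51 mm high, a bystander; origin under its centre

How it is judged:
On the way:
1. the drawer has been pulled open to its stop (within 15 mm), the pin still lying in it (value of joint drawer above 0.17 m and height (world z) of pin below 0.06 m), for 0.2 s.
At the end, for the whole second after the job is handed in: The gripper holds the pin, still and level within 12 degrees, its middle within 60 mm (seen from above) of the slab's middle and more than 90 mm above the slab's top, touching neither the unit nor the slab (horizontal distance between pin and slab below 0.06 m and height (world z) of pin above 0.105 m and angle between pin's own x axis and vertical between 1.36 and 1.78 rad and contact force between the fingers and pin above 1 N and contact force between pin and unit below 0.2 N and contact force between pin and slab below 0.2 N and linear speed of pin below 0.04 m/s and angular speed of pin below 0.3 rad/s); the arm keeps its last pose, push and grip.
It fails at once if the pin is jammed against the unit or its drawer with more than 25 N (contact force between pin and unit above 25 N).
It fails at once if a bystander (the white tub or the mug) is pushed more than 30 mm (distance of any of white_tub, mug from where it was at the start of the episode above 0.03 m).
It also fails if it takes over 58 s, if anything falls off the work surface, if the arm or the gripper's body presses on something with over 40 N, if the wrist force passes 120 N, or if a joint passes its speed limit or range.

### The arm

A 7-joint arm with a two-finger parallel gripper is mounted at the origin on a cart in front of the work surface, level with it; the furniture and walls round the work are solid. World frame = base frame: x ahead of the robot, y to its left, z up, the work surface at z = 0. Lengths are in m, angles in rad, forces in N, time in s.
With the tool pointing down it reaches from about 0.425 to 0.875 m from the base axis. Payload 4.7 kg.
Tool frame: the origin (TCP) lies midway between the tips of the shut fingers; the grasp point (between the pads) lies 19 mm behind it; z points along the fingers, y is the line along which they close (so a half turn about z gives the same grasp; the last joint's range is limited). The gripper opens to 87 mm and grips with 3 to 60 N. Pads are 19 mm wide; open, the fingers measure 117 mm over their backs; the gripper's body (75 mm by 190 mm) begins 51 mm behind the grasp point.
Start: joints at [-1.101, 0.321, -0.07, 1.45, 0.023, 1.371, -0.057], TCP at [0.286, 0.584, 0.223] pointing down, gripper open.
Joint ranges: [-2.86, 2.86], [-0.3, 2.09], [-1.38, 1.24], [0.06, 2.45], [-1.56, 4.7], [0.09, 2.05], [-2.69, 2.69]. Speed limits (rad/s): [2.57, 2.57, 3.14, 3.14, 3.14, 3.14, 3.14].

### API

Orientations are given as [roll, pitch, yaw] about the fixed x, y, z axes, in that order (R = Rz(yaw) Ry(pitch) Rx(roll)).
In Python, from station import arm gives the robot as it stands.
- The arm moves only by the shell command python3 -m pendant 'ROWS' [FORCE]. ROWS is JSON, a list that holds one entry, the list of rows, each a list of 7 numbers: the shift along the tool's x, y, z in cm, then the turn, a rotation vector about the tool's x, y, z in units of 6 degrees (1.0 is 6 degrees), then the finger opening in cm, from 0 to 8.7. A call has 1 to 12 rows; each row is the pose to reach, as a shift and turn from the pose commanded when the call began, along the tool's axes at that moment; what a row does not reach only later rows make up. A row lasts 1/8 s, in which the tool goes at most 62.5 mm and 10.7 degrees, less where a joint would pass 70% of its speed; a pose out of reach is approached as far as the arm can. A call with a gripper value outside its range is refused whole. The fingers move at their own pace and stop on an object; FORCE is the grip in N (left out, the last holds). Time passes only in rows, so rows that repeat a pose let the fingers close. It gives the time, the measured TCP pose, the force, the opening and the grip force at its end, in the units of the state.
- arm.get_state(): the state, without advancing time (a new reading comes with each control period).
- arm.capture(name): name is "scene" or "top"; returns (picture, depth): 400x640x3 uint8, red, green, blue; 400x640 float32, m along the optical axis (not along the pixel's ray), 0 where there is no reading.
- arm.get_calibration(name): a dict with "mtx" (3x3 intrinsics, pixels), "cam_to_world" (4x4, takes a point from camera to world coordinates). Camera axes: x right, y down, z forward; pixel columns grow to the right and rows downward; lengths in m; the calibration is good to about 2 mm. A picture is of the moment at which its call begins. get_calibration takes no time and is no camera call.
- arm.sign_off(): hands the job in; it is judged then, once.
The state is a dict: "time": time; "qpos": joint angles; "joint_velocities": joint speeds; "effort": joint torques, N m; "tool_pos": TCP position; "eef_rot": TCP orientation; "wrist_force": force on the tool from outside, world axes, zero at the start; "wrist_torque": the same for the moment, N m; "grip_width": opening from 0.0 (shut) to 1.0 (fully open); "grip_force": force on a finger pad.
Only numpy, scipy, OpenCV 4.12 (cv2) and the standard library are available. Lean on these libraries where they do the work, as an engineer would, in place of code of your own. Each camera call takes 0.05 s, during which the arm holds its last target. There are 200 camera calls.

## Working session

There is one attempt and no reset: what is moved stays moved. The work goes in short steps, Python scripts to look and compute and a shell command to move; the robot and the scene stay as the last step left them, time stands still between calls to the robot, and variables do not carry over. Pictures are saved under pics/ and viewed, at most 10 in all, crops included, and the job is handed in when it is done.

```bash
mkdir -p pics; ls; cat > h.py <<'E'
import numpy as np, cv2
from station import arm
from scipy.spatial.transform import Rotation as R
def cloud(name):
    img,d=arm.capture(name); c=arm.get_calibration(name); K=np.array(c["mtx"]); T=np.array(c["cam_to_world"])
    v,u=np.mgrid[0:400,0:640]
    P=np.stack([(u-K[0,2])/K[0,0]*d,(v-K[1,2])/K[1,1]*d,d],-1)@T[:3,:3].T+T[:3,3]
    P[d==0]=np.nan
    return img,d,P
E
python3 - <<'E'
from h import *
for n in("scene","top"):
    i,d,P=cloud(n); cv2.imwrite(f"pics/{n}0.png",i[:,:,::-1]); np.savez(f"/tmp/{n}0.npz",i=i,P=P)
    print(n,np.array(arm.get_calibration(n)["cam_to_world"]).round(3),np.array(arm.get_calibration(n)["mtx"]).round(1))
print(arm.get_state())
E
```

```text
pics
scene [[ 0.886 -0.205  0.416  0.162]
 [-0.464 -0.374  0.803 -0.659]
 [-0.009 -0.904 -0.427  0.592]
 [ 0.     0.     0.     1.   ]] [[448.    0.  326.5]
 [  0.  448.  204.8]
 [  0.    0.    1. ]]
top [[ 0.031 -0.99   0.14   0.508]
 [-0.999 -0.035 -0.027  0.306]
 [ 0.032 -0.139 -0.99   1.093]
 [ 0.     0.     0.     1.   ]] [[437.    0.  324.5]
 [  0.  437.  205.4]
 [  0.    0.    1. ]]
{'time': 0.1, 'qpos': array([-1.10089395,  0.32172816, -0.07009927,  1.45156124,  0.02261117,
        1.37078274, -0.05687325]), 'joint_velocities': array([-0.00124656, -0.00137583,  0.00092536, -0.00155491,  0.00100143,
       -0.00083794, -0.00045609]), 'effort': array([-7.35204285e-04, -4.92570984e+01, -4.06173728e-01, -3.13397884e+01,
       -6.40886463e-02,  3.94671725e-02,  6.24841073e-05]), 'tool_pos': array([0.2859406 , 0.58317828, 0.22158031]), 'eef_rot': array([-3.13990318e+00,  9.93642730e-05,  2.68586119e+00]), 'wrist_force': array([-0.39417054, -0.38398372, -0.39035311]), 'wrist_torque': array([-0.02316266,  0.055885  , -0.03044225]), 'grip_force': 0.0, 'grip_width': 1.0004733673400952}
```

View pics/scene0.png

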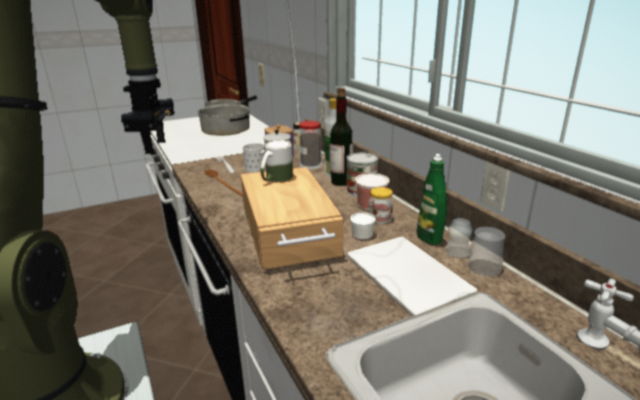

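View pics/top0.png

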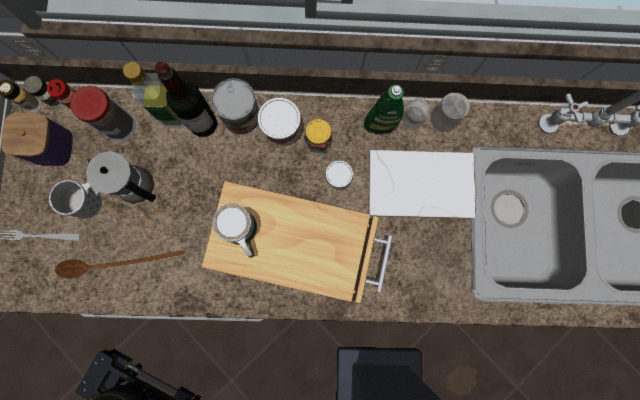

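The top view shows the unit (corners about (222,184), (378,215), (360,301), (204,267)), its handle near (384,262), the tub at (340,174), and the slab spanning (370..474, 150..217). The drawer opens to image right, which is world -y.

```bash
python3 - <<'E'
from h import *
z=np.load("/tmp/top0.npz"); i=z['i'];P=z['P']
hsv=cv2.cvtColor(i,cv2.COLOR_RGB2HSV)
v,u=np.mgrid[0:400,0:640]
# unit top
m=(np.abs(P[...,2]-.118)<.006)&(u>190)&(u<400)&(v>170)&(v<310)
n,l,st,c=cv2.connectedComponentsWithStats(m.astype(np.uint8)); k=1+np.argmax(st[1:,4]); q=P[l==k]
r=cv2.minAreaRect((q[:,:2]*1000).astype(np.float32)); print("unit top rect mm",r,cv2.boxPoints(r).round(0).tolist(),q[:,2].mean())
# slab
m=(hsv[...,1]<40)&(hsv[...,2]>180)&(u>360)&(u<478)&(v>140)&(v<225)&(P[...,2]<.03)
n,l,st,c=cv2.connectedComponentsWithStats(m.astype(np.uint8)); k=1+np.argmax(st[1:,4]); q=P[l==k]
r=cv2.minAreaRect((q[:,:2]*1000).astype(np.float32)); print("slab",r,q[:,2].mean())
m=(u>320)&(u<360)&(v>155)&(v<195)&(np.abs(P[...,2]-.051)<.008); print("tub",P[m].mean(0),np.ptp(P[m],0))
m=(u>364)&(u<395)&(v>228)&(v<296)&(P[...,2]>.085)&(P[...,2]<.112)&(hsv[...,1]<50); q=P[m]
print("handle",m.sum(),q.mean(0),q.min(0),q.max(0)); r=cv2.minAreaRect((q[:,:2]*1000).astype(np.float32)); print(r)
m=(u>210)&(u<260)&(v>200)&(v<256)&(P[...,2]>.13); q=P[m]; print("mug",q.mean(0),q.min(0),q.max(0))
z=np.load("/tmp/scene0.npz"); P=z['P']; print("scene handle pts",[P[y,x].round(3) for x,y in((282,242),(305,239),(330,235))], "top", P[200:240:20,300].round(3))
E
```

```text
unit top rect mm ((565.421875, 361.29730224609375), (340.0202331542969, 200.2519073486328), 78.93627166748047) [[435.0, 214.0], [631.0, 175.0], [696.0, 509.0], [500.0, 547.0]] 0.11669465251846478
slab ((726.548095703125, 30.547035217285156), (167.8297119140625, 266.62652587890625), 0.6316231489181519) 0.013720702306861907
tub [0.73504604 0.24466629 0.04701949] [0.06491477 0.06410684 0.01042829]
handle 347 [0.5224998  0.14439236 0.09850996] [0.45647885 0.1235422  0.09200471] [0.58589219 0.18186809 0.10395214]
((524.2051391601562, 153.25054931640625), (38.986480712890625, 132.4025115966797), 78.91963958740234)
mug [0.58538473 0.46130035 0.20642701] [0.5281172  0.4282776  0.13044134] [0.62919189 0.50625691 0.22189233]
scene handle pts [array([0.468, 0.146, 0.099]), array([0.518, 0.135, 0.098]), array([0.575, 0.123, 0.1  ])] top [[0.579 0.293 0.117]
 [0.533 0.193 0.116]]
```

```bash
cat >> h.py <<'E'
U0=np.array([.533,.1945]); ux=np.array([.192,.9814]); uy=np.array([-.9814,.192])
def W(a,b,z): return np.r_[U0+a*ux+b*uy,z]
def toU(p): p=np.asarray(p); d=p[...,:2]-U0; return np.stack([d@ux,d@uy,p[...,2]],-1)
def goal(p,Rg,s=None):
    s=s or arm.get_state(); R0=R.from_euler('xyz',s['eef_rot'])
    t=R0.inv().apply(np.asarray(p)-s['tool_pos'])*100; r=(R0.inv()*Rg).as_rotvec(degrees=True)/6
    return t.round(2),r.round(2)
def down(yawdeg,tilt=0): return R.from_euler('z',yawdeg,degrees=True)*R.from_euler('x',180,degrees=True)*R.from_euler('y',tilt,degrees=True)
E
python3 - <<'E'
from h import *
for n,reg in (("top",(355,400,225,305)),("scene",(255,345,220,260))):
    z=np.load(f"/tmp/{n}0.npz"); P=toU(z['P'])
    q=P[reg[2]:reg[3],reg[0]:reg[1]].reshape(-1,3)
    b=q[(q[:,2]>.09)&(q[:,2]<.108)&(q[:,0]<-.03)&(q[:,0]>-.08)]; print(n,len(b),"bar x",np.percentile(b[:,0],[2,25,50,75,98]).round(3),"y",np.percentile(b[:,1],[1,99]).round(3),"z",np.percentile(b[:,2],[50,95]).round(3))
    t=q[(q[:,2]>.111)&(q[:,2]<.122)&(abs(q[:,1])<.08)]; print("top/panel x hist",np.histogram(t[:,0],np.arange(-.03,.03,.004)))
print(goal(W(-.05,0,.25),down(168.94)))
E
```

```text
top 324 bar x [-0.061 -0.058 -0.055 -0.052 -0.033] y [-0.063  0.065] z [0.099 0.102]
top/panel x hist (array([  0,   0,  74, 126, 128, 104,   0,  51,  98,  82,  66,  54,  35,
        21]), array([-0.03 , -0.026, -0.022, -0.018, -0.014, -0.01 , -0.006, -0.002,
        0.002,  0.006,  0.01 ,  0.014,  0.018,  0.022,  0.026]))
scene 291 bar x [-0.064 -0.061 -0.06  -0.057 -0.035] y [-0.065  0.064] z [0.098 0.101]
top/panel x hist (array([  0,  20, 118,  61,  42,  13,  12,  80,  44,  15,  14,   7,   4,
         0]), array([-0.03 , -0.026, -0.022, -0.018, -0.014, -0.01 , -0.006, -0.002,
        0.002,  0.006,  0.01 ,  0.014,  0.018,  0.022,  0.026]))
(array([-40.59, -28.86,  -2.79]), array([-0.02, -0.  , -2.51]))
```

```bash
python3 -m pendant '[[[-5,-4,-3,0,0,-0.5,2.6],[-40.8,-29.5,-3,0,0,-2.5,2.6],[-40.8,-29.5,-3,0,0,-2.5,2.6],[-40.8,-29.5,-3,0,0,-2.5,2.6],[-40.8,-29.5,-3,0,0,-2.5,2.6],[-40.8,-29.5,-3,0,0,-2.5,2.6],[-40.8,-29.5,-3,0,0,-2.5,2.6],[-40.8,-29.5,-3,0,0,-2.5,2.6],[-40.8,-29.5,-3,0,0,-2.5,2.6],[-40.8,-29.5,-3,0,0,-2.5,2.6],[-40.8,-29.5,-3,0,0,-2.5,2.6]]]' 30; python3 - <<'E'
from h import *
s=arm.get_state(); print(toU(s['tool_pos']),s['eef_rot'],s['qpos'].round(2))
print(goal(W(-.0565,0,.080),down(168.94)))
E
```

```text
time: 1.48
tool_pos: [0.5217, 0.1414, 0.2522]
eef_rot: [3.141, -0.001, 2.951]
wrist_force: [-0.6, 0.1, 1.0]
grip_width: 0.298
grip_force: 0.0
[-0.05430214  0.00084332  0.25222904] [ 3.14109038e+00 -9.97511141e-04  2.95077215e+00] [-0.56  0.07  0.26  1.69 -0.02  1.38  1.08]
(array([-0.1 , -0.23, 17.22]), array([ 0.  , -0.01,  0.02]))
```

```bash
python3 -m pendant '[[[-0.1,-0.2,6,0,0,0,2.6],[-0.1,-0.2,12,0,0,0,2.6],[-0.1,-0.2,15.5,0,0,0,2.6],[-0.1,-0.2,17.2,0,0,0,2.6],[-0.1,-0.2,17.2,0,0,0,2.6],[-0.1,-0.2,17.2,0,0,0,0.5],[-0.1,-0.2,17.2,0,0,0,0.5],[-0.1,-0.2,17.2,0,0,0,0.5],[-0.1,-0.2,17.2,0,0,0,0.5],[-0.1,-0.2,17.2,0,0,0,0.5]]]' 30; python3 - <<'E'
from h import *
s=arm.get_state(); print(toU(s['tool_pos']),s['eef_rot'],s['qpos'].round(2),s['wrist_force'])
i,d,P=cloud("scene"); cv2.imwrite("pics/s1.png",cv2.resize(i[130:330,200:440],None,fx=2.5,fy=2.5)[:,:,::-1])
E
```

```text
time: 2.72
tool_pos: [0.5244, 0.1377, 0.0821]
eef_rot: [3.14, 0.002, 2.948]
wrist_force: [-1.1, 2.0, 6.2]
grip_width: 0.107
grip_force: 30.0
[-0.05734679 -0.0025022   0.08211767] [3.13952114e+00 2.40559899e-03 2.94774354e+00] [-0.54  0.21  0.26  1.9  -0.06  1.04  1.12] [-1.06690202  2.00366316  6.23376544]
```

View pics/s1.png

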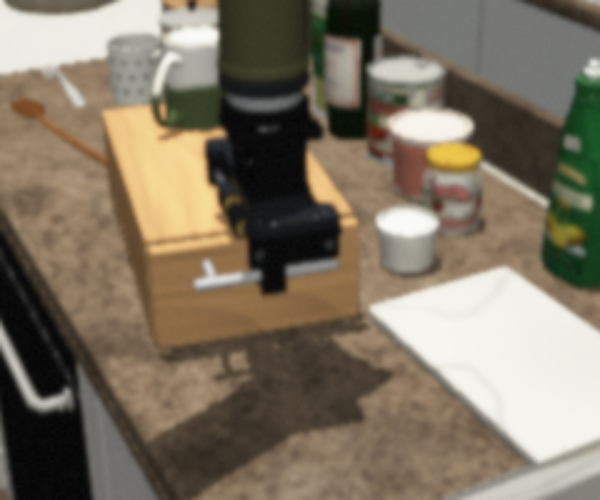

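The crop shows the fingers straddling the bar at about (270,275), and the opening reads 9 mm, so the bar is gripped. Next I pull.

```bash
python3 -m pendant '[[[0,-0.8,0,0,0,0,0.5],[0,-2.4,0,0,0,0,0.5],[0,-4,0,0,0,0,0.5],[0,-5.6,0,0,0,0,0.5],[0,-7.2,0,0,0,0,0.5],[0,-8.8,0,0,0,0,0.5],[0,-10.4,0,0,0,0,0.5],[0,-12,0,0,0,0,0.5],[0,-13.6,0,0,0,0,0.5],[0,-15.2,0,0,0,0,0.5],[0,-16.2,0,0,0,0,0.5],[0,-16.8,0,0,0,0,0.5]]]' 30; python3 -m pendant '[[[0,-0.3,0,0,0,0,0.5],[0,-0.6,0,0,0,0,0.5],[0,-0.9,0,0,0,0,0.5],[0,-1.2,0,0,0,0,0.5],[0,-1.2,0,0,0,0,0.5]]]' 30; python3 - <<'E'
from h import *
s=arm.get_state(); print(toU(s['tool_pos']),s['wrist_force'],s['qpos'].round(2))
E
```

```text
time: 4.28
tool_pos: [0.4917, -0.0283, 0.0821]
eef_rot: [3.14, 0.002, 2.947]
wrist_force: [-0.6, 1.3, 8.3]
grip_width: 0.104
grip_force: 30.0
time: 4.9
tool_pos: [0.4902, -0.0358, 0.0821]
eef_rot: [3.136, 0.002, 2.949]
wrist_force: [0.2, 9.1, 6.6]
grip_width: 0.099
grip_force: 30.0
[-0.23425373 -0.00218385  0.08210705] [0.24360263 9.07209285 6.62997351] [-0.35  0.1   0.39  2.02 -0.05  1.03  1.45]
```

```bash
python3 -m pendant '[[[0,0,0,0,0,0,2.6],[0,0,0,0,0,0,2.6],[0,0,0,0,0,0,2.6],[0,0,-5,0,0,0,2.6],[0,0,-11,0,0,0,2.6],[0,0,-17,0,0,0,4],[-10,-8,-20,0,0,0,8.7],[-16,-14,-20,0,0,0,8.7],[-22,-14,-20,0,0,0,8.7],[-22,-14,-20,0,0,0,8.7],[-22,-14,-20,0,0,0,8.7]]]' 30; python3 - <<'E'
from h import *
s=arm.get_state(); print(toU(s['tool_pos']),s['tool_pos'],s['qpos'].round(2))
for n in("scene","top"):
    i,d,P=cloud(n); np.savez(f"/tmp/{n}1.npz",i=i,P=P); cv2.imwrite(f"pics/{n}2.png",i[:,:,::-1])
E
```

```text
time: 6.28
tool_pos: [0.6783, -0.2228, 0.277]
eef_rot: [-3.138, -0.004, 2.944]
wrist_force: [-0.3, 0.7, 0.1]
grip_width: 0.898
grip_force: 0.0
[-0.38168875 -0.22270412  0.2769629 ] [ 0.67827613 -0.22284437  0.2769629 ] [-0.08  0.48  0.55  1.19 -0.24  1.53  1.8 ]
```

View pics/top2.png

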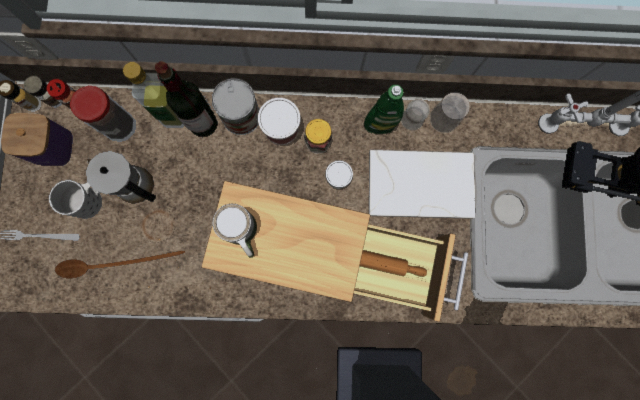

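The drawer is open with its front near (445,276). The dark pin shows from (362,260) to its tip at about (427,272), with the barrel ending near (408,268). Next I measure it.

```bash
python3 - <<'E'
from h import *
z=np.load("/tmp/top1.npz"); i=z['i']; P=toU(z['P']); hsv=cv2.cvtColor(i,cv2.COLOR_RGB2HSV)
m=(P[...,0]<.0)&(P[...,0]>-.19)&(abs(P[...,1])<.06)&(P[...,2]>.036)&(P[...,2]<.09)
q=P[m]; print(m.sum())
for a in np.arange(-.18,0,.015):
    k=q[(q[:,0]>=a)&(q[:,0]<a+.015)]
    if len(k): print(round(a+.0075,4),len(k),k[:,1].min().round(4),k[:,1].max().round(4),np.median(k[:,1]).round(4),k[:,2].max().round(3))
print("tip",q[:,0].min())
t=P[(P[...,2]>.108)&(P[...,2]<.124)&(P[...,0]<-.15)&(P[...,0]>-.23)&(abs(P[...,1])<.07)]; print("panel",np.percentile(t[:,0],[2,98]))
w=P[(P[...,2]>.07)&(P[...,2]<.09)&(P[...,0]<-.03)&(P[...,0]>-.15)&(abs(P[...,1])>.06)&(abs(P[...,1])<.11)]; print("walls",np.percentile(w[:,1],[1,99]))
# approach poses: tool x along -u/+u
s=arm.get_state()
for yaw in(78.94,258.94): print(goal(W(-.065,0,.25),down(yaw)))
E
```

```text
1277
-0.1725 2 -0.0006 0.0015 0.0004 0.055
-0.1575 54 -0.0121 0.0098 -0.0003 0.06
-0.1425 58 -0.0115 0.0086 -0.0017 0.059
-0.1275 47 -0.0101 0.007 -0.0007 0.058
-0.1125 82 -0.0211 0.0176 -0.0007 0.07
-0.0975 104 -0.0214 0.0181 -0.001 0.07
-0.0825 107 -0.0207 0.0183 0.0001 0.069
-0.0675 105 -0.0215 0.018 -0.0013 0.069
-0.0525 108 -0.0205 0.0181 -0.0001 0.07
-0.0375 110 -0.0214 0.018 -0.0011 0.07
-0.0225 104 -0.0206 0.0182 -0.0005 0.069
-0.0075 64 -0.0211 0.018 -0.001 0.068
tip -0.18690192283612647
panel [-0.19841544 -0.18446803]
walls [-0.08136958  0.08219907]
(array([22.28, 31.51,  2.8 ]), array([-4.000e-02, -1.000e-02,  1.496e+01]))
(array([22.28, 31.51,  2.8 ]), array([ 1.000e-02, -4.000e-02, -1.504e+01]))
```

```bash
python3 -m pendant '[[[3,4,0,0,0,1.7,8.7],[6,8,0,0,0,3.4,8.7],[9,12.5,0.5,0,0,5,8.7],[12,17,1,0,0,6.7,8.7],[15,21,1.5,0,0,8.4,8.7],[18,25,2,0,0,10,8.7],[20,29,2.5,0,0,11.7,8.7],[22.2,32,2.8,0,0,13.4,8.7],[22.2,32,2.8,0,0,15,8.7],[22.2,32,2.8,0,0,15,8.7],[22.2,32,2.8,0,0,15,8.7]]]' 30; python3 - <<'E'
from h import *
s=arm.get_state(); print(toU(s['tool_pos']),s['eef_rot'],s['qpos'].round(2))
print(goal(W(-.060,-.001,.037),down(78.94)))
E
```

```text
time: 7.75
tool_pos: [0.521, 0.1367, 0.2527]
eef_rot: [3.142, -0.0, 1.379]
wrist_force: [0.3, 0.6, 0.0]
grip_width: 0.998
grip_force: 0.0
[-0.05906549  0.00068915  0.25274006] [ 3.14153298e+00 -3.74820580e-04  1.37864245e+00] [-0.8   0.07  0.52  1.7  -0.03  1.38 -0.47]
(array([-0.1 ,  0.17, 21.57]), array([ 0.  , -0.  ,  0.01]))
```

```bash
python3 -m pendant '[[[-0.1,0.2,5,0,0,0,8.7],[-0.1,0.2,10,0,0,0,8.7],[-0.1,0.2,15,0,0,0,8.7],[-0.1,0.2,18,0,0,0,8.7],[-0.1,0.2,20,0,0,0,8.7],[-0.1,0.2,21.4,0,0,0,8.7],[-0.1,0.2,21.4,0,0,0,8.7],[-0.1,0.2,21.4,0,0,0,8.7]]]' 30; python3 - <<'E'
from h import *
s=arm.get_state(); print(toU(s['tool_pos']),s['eef_rot'],s['wrist_force'])
E
```

```text
time: 8.75
tool_pos: [0.5238, 0.1361, 0.0395]
eef_rot: [3.14, -0.001, 1.377]
wrist_force: [-0.7, -0.6, 0.7]
grip_width: 0.998
grip_force: 0.0
[-0.05907537 -0.00222177  0.03946589] [ 3.14026967e+00 -9.22582495e-04  1.37691020e+00] [-0.65902539 -0.57601887  0.70325196]
```

```bash
python3 -m pendant '[[[0,0,0.4,0,0,0,8.7],[0,0,0.4,0,0,0,5],[0,0,0.4,0,0,0,3.5],[0,0,0.4,0,0,0,3.5],[0,0,0.4,0,0,0,3.5],[0,0,0.4,0,0,0,3.5]]]' 30;  python3 -m pendant '[[[0,0,0,0,0,0,3],[0,0,0,0,0,0,3],[0,0,0,0,0,0,3]]]' 55; python3 - <<'E'
from h import *
s=arm.get_state(); print(toU(s['tool_pos']),s['eef_rot'],s['wrist_force'])
# plan: pin pose (centre c=(x,z) unit, tilt th b up). grasp: TCP relative to pin frame
tc=toU(s['tool_pos']); c0=np.array([-.028,.047]); off=np.array([tc[0]-c0[0],tc[2]-c0[1]]); R0=R.from_euler('xyz',s['eef_rot'])
def tcp(cx,cz,th):
    t=np.radians(th); # b=-x rises: x axis -> (cos,-sin), up -> (sin,cos)
    d=off[0]*np.array([np.cos(t),-np.sin(t)])+off[1]*np.array([np.sin(t),np.cos(t)])
    return np.array([cx+d[0],cz+d[1]])
p0=np.array([tc[0],tc[2]])
for th in(4,8,12,16,19,20):
    t=np.radians(th)
    # keep tip a about 3..5 mm above floor, x of centre fixed so as z(0)<=.08
    cz=max(.049,.030+.140*np.sin(t)+.010*np.cos(t)); cz=max(cz,.030+.09*np.sin(t)+.02*np.cos(t))
    cx=-.028-.001*th/4
    d=tcp(cx,cz,th)-p0
    print(th,"cz",cz.round(4),"axis z at 0",(cz+cx*np.tan(t)).round(4),"max",(.106-.02/np.cos(t)).round(4),"shift tool x,z cm",(d[0]*100).round(2),(-d[1]*100).round(2),"turn",th/6)
print("tool y in world",R0.apply([0,1,0]))
E
```

```text
time: 9.5
tool_pos: [0.5231, 0.136, 0.0346]
eef_rot: [3.141, -0.0, 1.377]
wrist_force: [-0.0, 0.4, 0.3]
grip_width: 0.516
grip_force: 0.0
time: 9.88
tool_pos: [0.5231, 0.136, 0.0346]
eef_rot: [3.141, -0.0, 1.377]
wrist_force: [1.4, 0.3, 0.4]
grip_width: 0.445
grip_force: 55.0
[-0.05929134 -0.00154786  0.0345861 ] [ 3.14139126e+00 -8.91271825e-05  1.37671965e+00] [1.35557565 0.31030684 0.44426038]
4 cz 0.0562 axis z at 0 0.0542 max 0.086 shift tool x,z cm -0.18 -1.14 turn 0.6666666666666666
8 cz 0.0623 axis z at 0 0.0581 max 0.0858 shift tool x,z cm -0.34 -1.98 turn 1.3333333333333333
12 cz 0.0689 axis z at 0 0.0623 max 0.0856 shift tool x,z cm -0.49 -2.87 turn 2.0
16 cz 0.0782 axis z at 0 0.069 max 0.0852 shift tool x,z cm -0.62 -4.03 turn 2.6666666666666665
19 cz 0.085 axis z at 0 0.0738 max 0.0848 shift tool x,z cm -0.71 -4.89 turn 3.1666666666666665
20 cz 0.0873 axis z at 0 0.0753 max 0.0847 shift tool x,z cm -0.74 -5.17 turn 3.3333333333333335
tool y in world [ 9.81226136e-01 -1.92860646e-01  2.01388899e-04]
```

```bash
python3 -m pendant '[[[0,0,-0.3,0,0,0,3],[-0.1,0,-0.8,0,-0.3,0,3],[-0.2,0,-1.2,0,-0.7,0,3],[-0.3,0,-1.6,0,-1,0,3],[-0.35,0,-2,0,-1.35,0,3],[-0.4,0,-2.5,0,-1.7,0,3],[-0.5,0,-2.9,0,-2,0,3],[-0.6,0,-3.5,0,-2.35,0,3],[-0.6,0,-4.1,0,-2.7,0,3],[-0.7,0,-4.8,0,-3.1,0,3],[-0.75,0,-5.2,0,-3.33,0,3],[-0.75,0,-5.3,0,-3.33,0,3]]]' 55; python3 - <<'E'
from h import *
s=arm.get_state(); print(toU(s['tool_pos']),s['eef_rot'],s['wrist_force'])
R0=R.from_euler('xyz',s['eef_rot']); print("tool z in U",R0.apply([0,0,1]))
i,d,P=cloud("scene"); P=toU(P); hsv=cv2.cvtColor(i,cv2.COLOR_RGB2HSV); cv2.imwrite("pics/s3.png",cv2.resize(i[150:350,220:460],None,fx=2.5,fy=2.5)[:,:,::-1])
E
```

```text
time: 11.38
tool_pos: [0.5217, 0.1293, 0.0876]
eef_rot: [3.142, 0.349, 1.378]
wrist_force: [0.4, -0.4, -1.7]
grip_width: 0.448
grip_force: 55.0
[-0.0661495  -0.00141299  0.08756103] [3.14154682 0.34902622 1.37782844] [ 0.39374239 -0.39484945 -1.74409229]
tool z in U [-0.06553795 -0.33564428 -0.93970617]
```

View pics/s3.png

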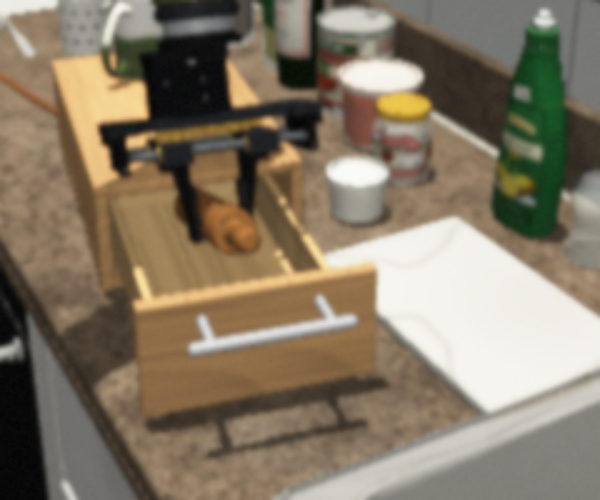

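The crop shows the pin held and tilted, with its near tip at about (243,238). Now I check the pin's actual tilt from the depth data.

```bash
cat >> h.py <<'E'
def pin(name,lo=(-.4,-.05,.04),hi=(.05,.05,.4),f=toU):
    i,d,P=cloud(name); P=f(P); h=cv2.cvtColor(i,cv2.COLOR_RGB2HSV).astype(int)
    m=(h[...,0]<16)&(h[...,1]>120)&(h[...,2]>50)&np.all((P>lo)&(P<hi),-1)
    n,l,st,c=cv2.connectedComponentsWithStats(m.astype(np.uint8)); k=1+np.argmax(st[1:,4]); return P[l==k],l==k
E
python3 - <<'E'
from h import *
for n in("top","scene"):
    q,m=pin(n); print(n,len(q))
    for a in np.arange(-.2,0,.015):
        k=q[(q[:,0]>=a)&(q[:,0]<a+.015)]
        if len(k)>3: print(round(a+.0075,4),len(k),np.median(k[:,1]).round(4),np.percentile(k[:,2],[5,95]).round(4))
E
```

```text
top 445
-0.1925 4 -0.0077 [0.0419 0.0574]
-0.1625 24 -0.0012 [0.1359 0.1441]
-0.1475 64 -0.0013 [0.1337 0.1438]
-0.1325 57 -0.0021 [0.1275 0.1377]
-0.1175 60 -0.0024 [0.1228 0.132 ]
-0.1025 122 -0.0008 [0.1229 0.1369]
-0.0875 111 -0.0013 [0.1174 0.1303]
scene 432
-0.1625 77 -0.0008 [0.1284 0.1429]
-0.1475 26 0.0038 [0.1258 0.143 ]
-0.1325 7 0.0043 [0.1243 0.1362]
-0.1175 155 0.0049 [0.1046 0.134 ]
-0.1025 46 0.0072 [0.1108 0.1351]
-0.0875 33 0.0116 [0.1048 0.1298]
-0.0725 36 0.0114 [0.0984 0.1243]
-0.0575 21 0.0056 [0.1073 0.1196]
-0.0425 12 0.0034 [0.1076 0.1134]
-0.0275 6 0.0038 [0.1041 0.1072]
-0.0125 6 -0.0005 [0.0995 0.1025]
0.0025 5 -0.0009 [0.0932 0.0976]
```

```bash
python3 -m pendant '[[[-1,0,0,0,0,0,3],[-2.2,0,0,0,0,0,3],[-3.5,0,0,0,0,0,3],[-4.8,0,0,0,0,0,3],[-6.1,0,0,0,0,0,3],[-7.4,0,0,0,0,0,3],[-8.7,0,0,0,0,0,3],[-10,0,0,0,0,0,3],[-11.3,0,0,0,0,0,3],[-12.6,0,0,0,0,0,3],[-14,0,0,0,0,0,3],[-15.4,0,0,0,0,0,3]]]' 55; python3 - <<'E'
from h import *
s=arm.get_state(); print(toU(s['tool_pos']),s['eef_rot'],s['wrist_force'],s['qpos'].round(2))
q,m=pin("top"); print(len(q),q.min(0),q.max(0))
E
```

```text
time: 13.02
tool_pos: [0.4935, -0.0143, 0.1405]
eef_rot: [3.141, 0.349, 1.377]
wrist_force: [0.4, -0.3, -2.6]
grip_width: 0.446
grip_force: 55.0
[-0.21245829 -0.00134968  0.14053538] [3.14146672 0.34865165 1.37670045] [ 0.35384664 -0.31236829 -2.64967459] [-0.84  0.16  0.64  1.9   0.24  1.26 -0.49]
437 [-0.1316276  -0.02042562  0.09323918] [-0.04549481  0.01810816  0.14266706]
```

```bash
python3 -m pendant '[[[-0.7,0,-2,0,0,0,3],[-1.7,0,-4.7,0,0,0,3],[-2.7,0,-7.5,0,0,0,3],[-3.4,0,-9.4,0,0,0,3],[-3.4,0,-9.4,0,0,0,3]]]' 55; python3 - <<'E'
from h import *
s=arm.get_state(); print(s['tool_pos'],s['eef_rot'],s['wrist_force'])
print(goal([.7205,0,.25],down(78.94)), goal([.7205,0,.15],down(78.94)))
E
```

```text
time: 13.7
tool_pos: [0.4947, -0.0131, 0.2413]
eef_rot: [3.139, 0.347, 1.376]
wrist_force: [0.6, -0.4, -2.1]
grip_width: 0.442
grip_force: 55.0
[ 0.49468258 -0.01312438  0.24134221] [3.13873441 0.34666061 1.37577116] [ 0.57388358 -0.38402483 -2.06963629]
(array([ 5.03, 21.91, -2.68]), array([ 0.02,  3.31, -0.01])) (array([ 8.43, 21.88,  6.73]), array([ 0.02,  3.31, -0.01]))
```

```bash
python3 -m pendant '[[[0.4,2,-0.3,0,0.3,0,3],[1,4.5,-0.6,0,0.7,0,3],[1.7,7.5,-1,0,1.2,0,3],[2.4,10.5,-1.4,0,1.7,0,3],[3.1,13.5,-1.8,0,2.2,0,3],[3.8,16.5,-2.1,0,2.6,0,3],[4.4,19.5,-2.4,0,3,0,3],[4.8,21.2,-2.6,0,3.2,0,3],[5,21.9,-2.7,0,3.3,0,3],[5,21.9,-2.7,0,3.3,0,3]]]' 55; python3 - <<'E'
from h import *
s=arm.get_state(); print(s['tool_pos'],s['eef_rot'],s['wrist_force'])
print(goal([.7205,0,.15],down(78.94)))
E
```

```text
time: 14.95
tool_pos: [0.719, -0.0005, 0.2471]
eef_rot: [-3.14, 0.004, 1.376]
wrist_force: [-0.3, -0.8, -2.0]
grip_width: 0.444
grip_force: 55.0
[ 7.18990013e-01 -5.07096945e-04  2.47133147e-01] [-3.13966213  0.00418045  1.37634905] [-0.34829186 -0.76460965 -2.04508623]
(array([0.12, 0.16, 9.71]), array([-0.02,  0.04, -0.01]))
```

```bash
python3 -m pendant '[[[0,0.1,2,0,0,0,3],[0,0.1,4.5,0,0,0,3],[0.1,0.1,7,0,0,0,3],[0.1,0.1,9,0,0,0,3],[0.1,0.1,10,0,0,0,3],[0.1,0.1,10,0,0,0,3],[0.1,0.1,10,0,0,0,3],[0.1,0.1,10,0,0,0,3]]]' 55; python3 - <<'E'
from h import *
s=arm.get_state(); print(s['tool_pos'],s['eef_rot'],s['wrist_force'],np.abs(s['joint_velocities']).max())
for n in("top","scene"):
    q,m=pin(n,(.6,-.15,.08),(.85,.22,.22),lambda p:p); print(n,len(q))
    for a in np.arange(-.15,.22,.02):
        k=q[(q[:,1]>=a)&(q[:,1]<a+.02)]
        if len(k)>3: print(round(a+.01,3),len(k),np.median(k[:,0]).round(3),np.percentile(k[:,2],95).round(3))
i,d=arm.capture("scene"); cv2.imwrite("pics/s4.png",i[:,:,::-1])
E
```

```text
time: 15.95
tool_pos: [0.7212, 0.0001, 0.1496]
eef_rot: [3.14, 0.003, 1.377]
wrist_force: [-0.4, -0.3, -2.0]
grip_width: 0.443
grip_force: 55.0
[7.21234875e-01 9.45269775e-05 1.49642291e-01] [3.13969336e+00 2.67980862e-03 1.37676627e+00] [-0.36836573 -0.33223075 -2.03691698] 0.0026729306849840265
top 943
0.02 61 0.728 0.182
0.04 160 0.724 0.182
0.06 155 0.727 0.181
0.08 155 0.732 0.181
0.1 158 0.736 0.18
0.12 125 0.74 0.18
0.14 63 0.746 0.17
0.16 66 0.75 0.171
scene 686
-0.1 105 0.699 0.173
-0.08 56 0.7 0.173
-0.06 184 0.704 0.181
-0.04 120 0.701 0.182
-0.02 116 0.705 0.182
-0.0 74 0.711 0.198
0.02 24 0.727 0.182
0.04 7 0.737 0.181
```

View pics/s4.png

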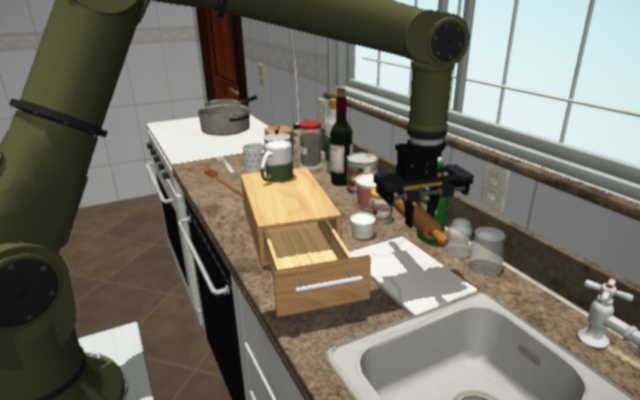

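The final view shows the pin level in the gripper near (420,220), above the slab. Depth puts its axis at about z 0.161, and its ends at y of about -0.11 and 0.17, so its middle is at roughly (0.726, 0.03). The tub and the mug have not moved.

```bash
python3 -c "
from station import arm
print(arm.sign_off())"
```

```text
the job is handed in; nothing more can be done
None
```

The job is handed in at about 16 s: the drawer was pulled to its stop, and the pin was tilted and drawn out and is held level and still about 145 mm above the slab's middle; the tub and mug were not touched, and no verdict came back.

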